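# Meter a few square nuts from a tipping bin

## Task

Two tipping bins stand on the bench, one of square nuts and one of round bushes. Lift the bar of the square-nut bin slowly until the first nuts slide, and hold that tilt until both front nuts have dropped into the pan below; the middle two may follow, but the back two must stay in the bin. Then lower the bin level and let go, without touching any nut with the fingers or tipping the bush bin.

Things in the scene. Friction and masses are not known exactly. Their poses are not given: they have to be found in the camera images.
- nut_bin (a joint): tilt of the grey bin full of square nuts (rad): 0 level on its stand, growing to 0.7 as its bar is lifted. Turns freely about its lip, falls back when let go; about 6 N at the bar. 121 x 82 mm, walls 27 mm. Floor level under the front row, falling back 5 deg under the middle, 11 under the back: the front nuts slide at 9 to 26 deg (differs with the oil), middle 5 and back 11 deg later
- nut_bar (a point): middle of the level round steel bar on the back of the nut bin, to be pinched from above, fingers before and behind; it turns in the fingers. 12 mm thick, 76 mm clear between uprights, 47 mm clear below. Turns with the bin: x from bar to lip, y along the bar, z up when level. When level: 165 mm above the bench, 128 mm behind and 80 mm above the hinge line at the lip
- nut_pan (a point): centre of the inner floor (12 mm above the bench) of the open steel pan fixed below the lip of the nut bin, 106 x 96 mm inside, walls 48 mm high; x points away from the bin, z up. The bin's hinge line lies 55 mm back (-x) and 73 mm above this point
- bush_bin (a joint): tilt (rad, 0 = level) of the other tipping bin, the same make and with its own bar and pan, filled with round bushes, 28 mm in diameter and 26 mm tall: to be left alone
- nut_front_left: steel square nut, 34 x 34 x 16 mm with a round hole, 100 g; origin at its centre. At the start it lies flat in the front (lip) row of the bin, on the left side seen from the back of the bin towards the lip
- nut_front_right: steel square nut, 34 x 34 x 16 mm with a round hole, 100 g; origin at its centre. At the start it lies flat in the front (lip) row of the bin, on the right side seen from the back of the bin towards the lip
- nut_middle_left: steel square nut, 34 x 34 x 16 mm with a round hole, 100 g; origin at its centre. At the start it lies flat in the middle row of the bin, on the left side seen from the back of the bin towards the lip
- nut_middle_right: steel square nut, 34 x 34 x 16 mm with a round hole, 100 g; origin at its centre. At the start it lies flat in the middle row of the bin, on the right side seen from the back of the bin towards the lip
- nut_back_left: steel square nut, 34 x 34 x 16 mm with a round hole, 100 g; origin at its centre. At the start it lies flat in the back row of the bin, on the left side seen from the back of the bin towards the lip
- nut_back_right: steel square nut, 34 x 34 x 16 mm with a round hole, 100 g; origin at its centre. At the start it lies flat in the back row of the bin, on the right side seen from the back of the bin towards the lip
There are look-alikes about, which are no part of the job. Leave any purple or red look-alike of the nut_front_right alone. What is shaped like the nut_front_left but red is not meant.

How it is judged:
By the outcome, as a careful person would: the job done as asked, in the order asked, and still so for the second after the job is handed in, with the robot touching nothing.
It also fails if it takes over 45 s, if anything falls off the work surface, if the arm or the gripper's body presses on something with over 40 N, if the wrist force passes 120 N, or if a joint passes its speed limit or range.

## Robot

A 6-joint arm with a two-finger parallel gripper is mounted at the origin on the work surface. World frame = base frame: x ahead of the robot, y to its left, z up, the work surface at z = 0. Lengths are in mm, angles in rad, forces in N, time in s.
With the tool pointing down it reaches from about 275 to 725 mm from the base axis. Payload 5.6 kg.
Tool frame: the origin (TCP) lies on the centre line of the jaws, within the pads' length; the fingertips stand 8 mm ahead of it and the grasp point (between the pads) lies 11 mm behind it; z points along the fingers, y is the direction in which the jaws open and shut (so a half turn about z gives the same grasp; the last joint's range is limited). The gripper opens to 85 mm and grips with 20 to 120 N. Pads are 22 mm wide; open, the fingers measure 114 mm over their backs; the gripper's body (76 mm by 85 mm) begins 54 mm behind the grasp point. The pads swing forward as they close: fully open they stand 13 mm farther back than shut.
Start: joints at [1.431, 0.255, 0.108, 0, -1.424, -0.285], TCP at [226.649, 501.122, 239.283] pointing down, gripper open.
Joint ranges: [-2.95, 2.95], [-1.21, 1.97], [-1.09, 1.5], [-2.87, 1.71], [-2.94, -0.07], [-3.05, 3.05]. Speed limits (rad/s): [2.57, 2.57, 3.14, 3.14, 3.14, 3.14].

## Interface

Orientations are given as a unit quaternion [x, y, z, w].
In Python, from station import env gives the robot as it stands.
- The arm moves only by the tool play_rows, never from a script. Its argument "moves" is a list of rows, each a list of 5 numbers: the shift along the tool's x, y, z in m, then the turn about the tool's z in degrees, then the closure, from -1 (fully open) to 1 (shut), so that 0 is half open. A call has 1 to 5 rows; each row shifts and turns the pose as measured when the row begins, along the tool's axes as they then stand; what a row does not reach is not made up. A row lasts 1/8 s, in which the tool goes at most 62.5 mm and 10.7 degrees, less where a joint would pass 70% of its speed; a pose out of reach is approached as far as the arm can. A call with a gripper value outside its range is refused whole. The fingers move at their own pace and stop on an object; the grip force is fixed at half the most. Time passes only in rows, so rows that do not move let the fingers close. It gives the time, the measured TCP pose, the force and the opening at its end, in the units of the state.
- env.observe(): the state, without advancing time (a new reading comes with each control period).
- env.get_image(name): name is "scene" or "top" or "wrist"; returns (picture, depth): 480x640x3 uint8, red, green, blue; 480x640 float32, mm along the optical axis (not along the pixel's ray), 0 where there is no reading.
- env.get_calibration(name): a dict with "intrinsics" (3x3 intrinsics, pixels), "rvec" (rotation vector, rad) and "tvec" (3), from world to camera coordinates, as OpenCV has them; the wrist camera has in their place "hand_eye" (4x4, takes a point from camera to tool coordinates, whose origin is the TCP and whose axes are the flange's). Camera axes: x right, y down, z forward; pixel columns grow to the right and rows downward; lengths in mm; the calibration is good to about 2 mm. A picture is of the moment at which its call begins: read the wrist's pose just before it. get_calibration takes no time and is no camera call.
- env.close_job(): hands the job in, once; it reports no verdict.
The state is a dict: "time_s": time; "q": joint angles; "qvel": joint speeds; "joint_torque": joint torques, N m; "eef_pos": TCP position; "orientation": TCP orientation; "contact_force": force on the tool from outside, world axes, zero at the start; "ft_torque": the same for the moment, N m; "grip_width": finger opening in mm.
Only numpy, scipy, OpenCV 4.12 (cv2) and the standard library are available. Lean on these libraries where they do the work, as an engineer would, in place of code of your own. Each camera call takes 0.05 s, during which the arm holds its last target. There are 200 camera calls.

## Working session

There is one attempt and no reset: what is moved stays moved. The work goes in short steps, Python scripts to look and compute and a tool call to move; the robot and the scene stay as the last step left them, time stands still between calls to the robot, and variables do not carry over. Pictures are saved under pics/ and viewed, about 8 in all and at most 12, crops included, and the job is handed in when it is done.

Besides the shell and the picture viewer there is one more tool, called after "Call:" as name([rows], argument=value, ...), one row to a line, values as JSON. play_rows: Moves the arm, as the interface text tells. Its arguments: {"type":"object","properties":{"moves":{"type":"array","items":{"type":"array","items":{"type":"number"}}}},"required":["moves"]}

```bash
mkdir -p pics
cat > h.py <<'E'
import numpy as np,cv2
from scipy.spatial.transform import Rotation as R
from station import env
def cam(n):
    c=env.get_calibration(n);K=np.array(c["intrinsics"],float)
    if n=="wrist":
        o=env.observe();T=np.eye(4);T[:3,:3]=R.from_quat(o["orientation"]).as_matrix();T[:3,3]=o["eef_pos"]
        M=T@np.array(c["hand_eye"])
    else:
        r=cv2.Rodrigues(np.array(c["rvec"],float))[0];M=np.eye(4);M[:3,:3]=r.T;M[:3,3]=-r.T@np.array(c["tvec"],float).ravel()
    return K,M
def cloud(n):
    K,M=cam(n);im,d=env.get_image(n)
    v,u=np.mgrid[:480,:640];P=np.stack([(u-K[0,2])/K[0,0]*d,(v-K[1,2])/K[1,1]*d,d],-1)
    W=P@M[:3,:3].T+M[:3,3];W[d==0]=np.nan
    return im,d,W
def save(n,im):cv2.imwrite(f"pics/{n}.png",im[...,::-1])
E
python3 - <<'E'
from h import *
o=env.observe();print(o)
for n in("scene","top"):
    im,d,W=cloud(n);save(n+"0",im);np.savez(f"{n}0.npz",im=im,W=W)
    print(n,(d>0).mean(),cam(n)[1].round(2).tolist())
E
```

```text
{'time_s': 0.0, 'q': array([ 1.43062060e+00,  2.55731573e-01,  1.07024613e-01, -5.01973745e-04,
       -1.42389822e+00, -2.84576305e-01]), 'qvel': array([-0.00054918, -0.00013178, -0.00065384, -0.00128374, -0.0004707 ,
       -0.0005719 ]), 'joint_torque': array([ 8.73960798e-04, -3.86624694e+01,  2.37940550e+01,  5.36492586e+00,
       -6.17397149e-03, -1.79357755e-05]), 'eef_pos': array([226.40345574, 500.7161912 , 238.40770654]), 'orientation': array([ 9.77524629e-01, -2.10819163e-01, -1.82360617e-04,  9.19976376e-04]), 'contact_force': array([-0.23715476,  0.17969425, -1.08424908]), 'ft_torque': array([ 0.04253075,  0.02419238, -0.00556989]), 'grip_width': 85.16483553311801}
scene 0.9959505208333334 [[-0.78, 0.54, -0.31, 827.18], [0.62, 0.67, -0.4, 324.61], [-0.01, -0.51, -0.86, 750.47], [0.0, 0.0, 0.0, 1.0]]
top 0.9958723958333333 [[-0.02, -0.99, 0.16, 440.87], [-1.0, 0.02, -0.01, 58.73], [0.0, -0.16, -0.99, 1091.69], [0.0, 0.0, 0.0, 1.0]]
```

View pics/top0.png

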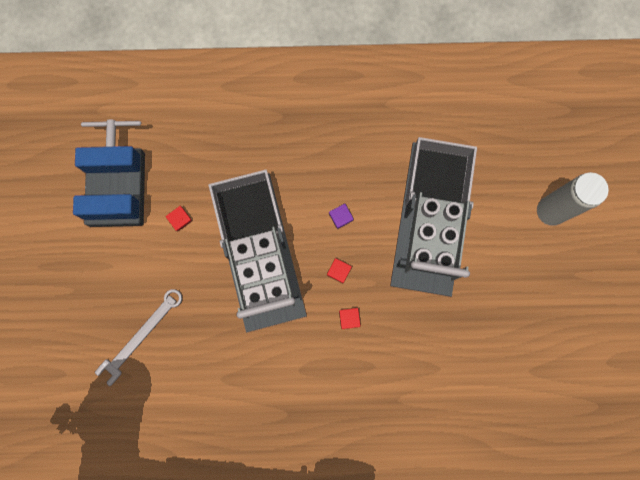

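View pics/scene0.png

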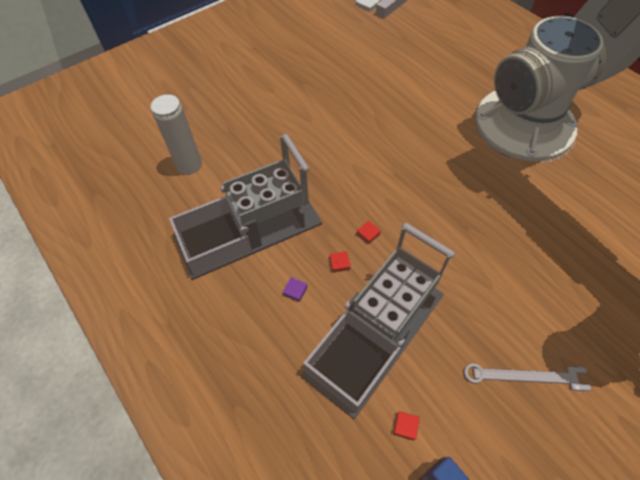

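The nut bin is left of centre in the top view, with its bar near (267,308), its nuts at (240–277, 242–297) and its pan at (245,207). The bush bin is at (435,220). Next I measure the bar from depth.

Run:
```python
import numpy as np
P=[]
for n,(u0,u1,v0,v1) in {"top":(225,310,285,330),"scene":(390,460,215,275)}.items():
    W=np.load(n+"0.npz")["W"][v0:v1,u0:u1].reshape(-1,3)
    W=W[(W[:,2]>155)&(W[:,2]<180)]
    c=np.median(W,0);k=np.linalg.svd(W-W.mean(0))[2][0]
    t=(W-W.mean(0))@k
    print(n,len(W),W.mean(0).round(1),"mid",(W.mean(0)+k*(t.min()+t.max())/2).round(1),"dir",k.round(3),"len",np.ptp(t).round(1),"zmax",np.percentile(W[:,2],[50,95,99]).round(1))
    P.append(W)
# pan rim
W=np.load("top0.npz")["W"][165:245,200:285].reshape(-1,3);W=W[(W[:,2]>52)&(W[:,2]<68)]
import cv2
print("pan rim",len(W),cv2.minAreaRect(W[:,:2].astype(np.float32)))
# nuts tops
d=np.load("top0.npz");im=d["im"].astype(int);W=d["W"]
m=(im.min(-1)>165);m[:225]=0;m[300:]=0;m[:,:225]=0;m[:,290:]=0
w=W[m];w=w[w[:,2]<140];print("nuts",w.mean(0).round(1),cv2.minAreaRect(w[:,:2].astype(np.float32)))
```

```text
top 478 [489.8 136.4 167.7] mid [489.7 136.8 167.7] dir [-0.232  0.973 -0.006] len 90.1 zmax [167.7 171.2 172.4]
scene 495 [490.3 140.2 168.1] mid [490.5 139.2 168.1] dir [-0.235  0.972  0.   ] len 89.5 zmax [168.7 171.6 171.9]
pan rim 475 ((657.4026489257812, 176.83567810058594), (137.04830932617188, 104.15238952636719), 13.476204872131348)
nuts [561.  153.5  96.7] ((564.07666015625, 145.53890991210938), (111.46867370605469, 87.03640747070312), 13.42944622039795)
```

The bar's middle is at about (490, 138, 165), and the bin's x axis lies at +13.4° in world yaw. The tool has to turn about +52.3° about its own z.

Call:
play_rows([
  [0, 0, 0, 10.5, 0],
  [0, 0, 0, 10.5, 0],
  [0, 0, 0, 10.5, 0],
  [0, 0, 0, 10.5, 0],
  [0, 0, 0, 10.5, 0],
])

```text
time_s: 0.72
eef_pos: [225.7, 499.4, 235.7]
orientation: [0.776, -0.63, 0.001, 0.004]
contact_force: [-0.6, 0.1, -1.0]
grip_width: 42.2
```

Call:
play_rows([
  [0.051, -0.023, 0, 0, 0],
  [0.051, -0.023, 0, 0, 0],
  [0.051, -0.023, 0, 0, 0],
  [0.051, -0.023, 0, 0, 0],
  [0.051, -0.023, 0, 0, 0],
])

```text
time_s: 1.35
eef_pos: [391.9, 268.5, 234.0]
orientation: [0.777, -0.629, 0.001, 0.006]
contact_force: [0.4, 0.9, 0.2]
grip_width: 42.8
```

Call:
play_rows([
  [0.05, -0.023, 0, 0, 0],
  [0.04, -0.02, 0, 0, 0],
  [0, 0, 0, 0, 0],
  [0, 0, 0, 0, 0],
])

```text
time_s: 1.85
eef_pos: [454.7, 183.3, 233.2]
orientation: [0.776, -0.631, 0.001, 0.008]
contact_force: [-0.0, 0.7, -0.1]
grip_width: 42.7
```

```bash
cat > pose.py <<'E'
from h import *
o=env.observe();M=R.from_quat(o["orientation"]).as_matrix();p=o["eef_pos"]
print(round(o["time_s"],2),p.round(1),o["contact_force"].round(1),"yaw y",np.degrees(np.arctan2(-M[1,1],-M[0,1])).round(2),"tilt",np.degrees(np.arccos(-M[2,2])).round(2))
print("shift to bar (tool mm)",(M.T@(np.array([490,138,154.])-p)).round(1))
E
python3 - <<'E'
import pose
from h import *
im,d,W=cloud("wrist");save("w1",im);np.savez("w1.npz",im=im,W=W)
E
```

```text
1.85 [454.7 183.3 233.2] [-0.   0.7 -0.1] yaw y 11.75 tilt 0.9
shift to bar (tool mm) [ 50.6 -26.2  79.5]
```

View pics/w1.png

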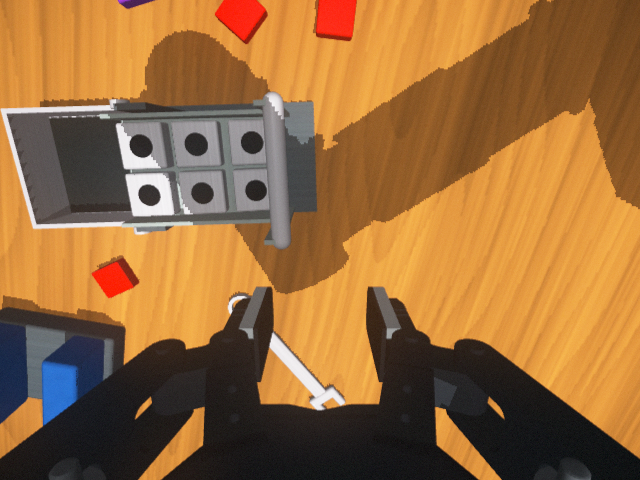

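The wrist view shows the bar from (273,100) to (282,240), with all six nuts in place. The tool is about 50 mm short along its x, so I refine the bar from this closer view.

Run:
```python
import numpy as np
W=np.load("w1.npz")["W"][85:255,255:300].reshape(-1,3)
W=W[(W[:,2]>160)&(W[:,2]<185)]
k=np.linalg.svd(W-W.mean(0))[2][0];t=(W-W.mean(0))@k
print(len(W),W.mean(0).round(1),"mid",(W.mean(0)+k*(t.min()+t.max())/2).round(1),k.round(3),np.ptp(t).round(1),np.percentile(W[:,2],[5,50,95]).round(1))
```

```text
3278 [489.2 134.1 168.8] mid [488.6 136.4 168.8] [-0.229  0.973 -0.001] 89.7 [165.8 169.1 170.7]
```

Call:
play_rows([
  [0.045, -0.023, 0, -1.6, 0],
  [0.006, -0.004, 0, 0, 0],
  [0, 0, 0, 0, 0],
])

```text
time_s: 2.28
eef_pos: [491.0, 141.6, 233.3]
orientation: [0.787, -0.617, 0.001, 0.008]
contact_force: [-0.7, -0.2, -0.7]
grip_width: 42.9
```

```bash
python3 pose.py
```

```text
2.27 [491.  141.6 233.3] [-0.7 -0.2 -0.7] yaw y 13.77 tilt 0.89
shift to bar (tool mm) [ 2.4  0.9 79.4]
```

Call:
play_rows([
  [0.003, 0.001, 0.03, 0, 0],
  [0, 0, 0.03, 0, 0],
  [0, 0, 0.012, 0, 0],
  [0, 0, 0, 0, 0],
])

```text
time_s: 2.78
eef_pos: [488.7, 141.7, 160.9]
orientation: [0.788, -0.615, 0.001, 0.006]
contact_force: [0.1, 0.3, -0.5]
grip_width: 42.9
```

Run:
```python
import pose
from h import *
im,d,W=cloud("wrist");save("w2",im)
```

```text
2.77 [488.7 141.7 160.9] [ 0.1  0.3 -0.5] yaw y 14.08 tilt 0.73
shift to bar (tool mm) [ 3.8 -0.4  7. ]
```

View pics/w2.png

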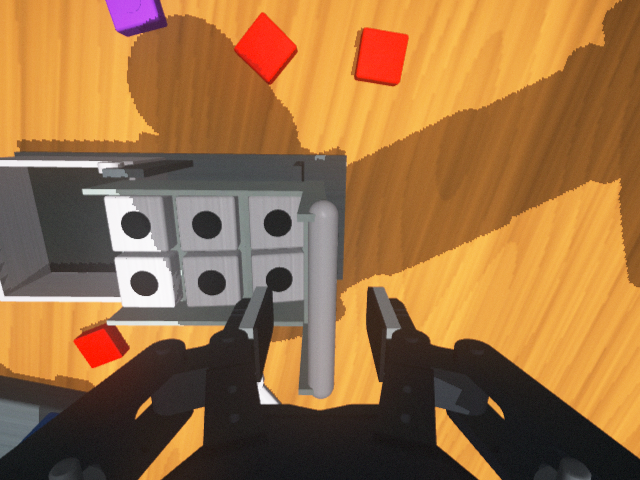

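The bar, seen at u≈322, sits between the pads (272 and 368). I go down the last 7 mm and close.

Call:
play_rows([
  [0.004, 0, 0.007, -0.4, 0],
  [0, 0, 0.001, 0, 0.4],
  [0, 0, 0, 0, 0.7],
  [0, 0, 0, 0, 1],
  [0, 0, 0, 0, 1],
])

```text
time_s: 3.45
eef_pos: [488.8, 137.6, 155.2]
orientation: [0.79, -0.613, 0.0, 0.006]
contact_force: [0.6, 0.6, -1.8]
grip_width: 9.7
```

Call:
play_rows([
  [0, 0, 0, 0, 1],
  [0, 0, 0, 0, 1],
  [0, 0, 0, 0, 1],
])

```text
time_s: 3.82
eef_pos: [488.8, 137.6, 155.2]
orientation: [0.79, -0.613, 0.0, 0.006]
contact_force: [-2.0, -0.1, 0.0]
grip_width: 10.1
```

```bash
cat >> h.py <<'E'
u=np.array([.973,.231])
def tilt_next(deg=None):
    """tilt from the grasp point relative to the level grasp; shift to target tilt"""
    ref=np.load("ref.npy");o=env.observe();M=R.from_quat(o["orientation"]).as_matrix();p=o["eef_pos"]
    dx=(p-ref)[:2]@u;dz=(p-ref)[2]
    th=np.arctan2(80+dz,128-dx)-np.arctan2(80,128)
    print("t",round(o["time_s"],2),"tilt",np.degrees(th).round(2),"rad err",(np.hypot(80+dz,128-dx)-np.hypot(80,128)).round(2),"F",o["contact_force"].round(1),"w",round(o["grip_width"],1))
    for a in np.atleast_1d(deg if deg is not None else []):
        a=np.radians(a);s=-128*np.cos(a)+80*np.sin(a)+128;z=80*np.cos(a)+128*np.sin(a)-80
        q=ref+[s*u[0],s*u[1],z];print(" to",np.degrees(a).round(1),(M.T@(q-p)).round(1))
E
python3 - <<'E'
from h import *
import pose
np.save("ref.npy",env.observe()["eef_pos"]);tilt_next([2,4,5,6,7,8])
E
```

```text
3.83 [488.8 137.6 155.2] [-2.  -0.1  0. ] yaw y 14.42 tilt 0.67
shift to bar (tool mm) [-0.1 -1.2  1.2]
t 3.83 tilt 0.0 rad err 0.0 F [-2.  -0.1  0. ] w 10.1
 to 2.0 [ 0.1 -2.8 -4.4]
 to 4.0 [ 0.2 -5.8 -8.8]
 to 5.0 [  0.2  -7.4 -10.9]
 to 6.0 [  0.3  -8.9 -13. ]
 to 7.0 [  0.3 -10.6 -15.1]
 to 8.0 [  0.4 -12.2 -17.1]
```

Call:
play_rows([
  [0, -0.0018, -0.0027, 0, 1],
  [0, -0.0018, -0.0027, 0, 1],
  [0, -0.0018, -0.0027, 0, 1],
  [0, -0.0018, -0.0026, 0, 1],
  [0, 0, 0, 0, 1],
])

```text
time_s: 4.45
eef_pos: [493.2, 138.7, 162.2]
orientation: [0.79, -0.613, -0.003, 0.01]
contact_force: [-1.0, 0.2, -8.0]
grip_width: 9.9
```

Run:
```python
from h import *
tilt_next([6,7,8])
im,d,W=cloud("wrist");im2,_,_=cloud("scene")
save("w3",np.hstack([cv2.resize(im,(400,300)),cv2.resize(im2[200:420,260:480],(300,300))]))
```

```text
t 4.45 tilt 3.18 rad err 0.17 F [-1.   0.2 -8. ] w 9.9
 to 6.0 [ 0.1 -4.4 -6. ]
 to 7.0 [ 0.2 -6.  -8. ]
 to 8.0 [  0.2  -7.7 -10.1]
```

View pics/w3.png

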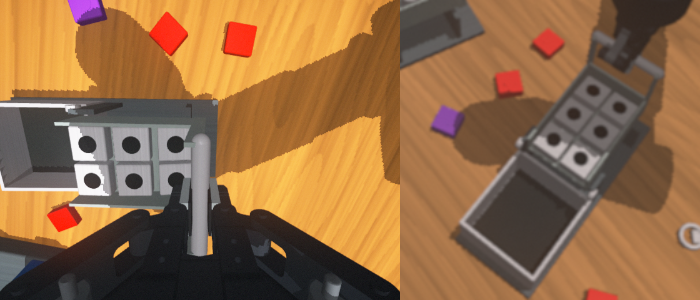

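The grip is good and all six nuts are still in place. I'll track the nut holes numerically now, in hinge-frame coordinates.

```bash
cat > mon.py <<'E'
from h import *
def holes(n):
    im,d,W=cloud(n);g=cv2.cvtColor(im,cv2.COLOR_RGB2GRAY)
    ref=np.load("ref.npy");H=np.array([*(ref[:2]+128*u),85]);ax=np.array([[u[0],u[1],0],[-u[1],u[0],0],[0,0,1]])
    L=(W-H)@ax.T
    roi=(abs(L[...,1])<60)&(L[...,0]>-140)&(L[...,0]<120)
    out=[];bh=cv2.morphologyEx(g,cv2.MORPH_BLACKHAT,cv2.getStructuringElement(2,(25,25) if n=="wrist" else (13,13)))
    lim=(90,900) if n=="wrist" else (12,120)
    for c in cv2.findContours(((bh>55)&(g<95)).astype(np.uint8),0,1)[0]:
        a=cv2.contourArea(c);(x,y),r=cv2.minEnclosingCircle(c)
        if lim[0]<a<lim[1] and a/(np.pi*r*r)>.5:
            m=np.zeros(g.shape,np.uint8);cv2.circle(m,(int(x),int(y)),int(r*1.6),1,-1);cv2.circle(m,(int(x),int(y)),int(r*1.1),0,-1)
            p=np.nanmedian(L[m>0],0)
            if abs(p[1])<60 and -140<p[0]<120 and -90<p[2]<90 and g[m>0].mean()>95: out.append(p.round().astype(int).tolist())
    print(n,len(out),sorted(out));return im
def run(deg):
    tilt_next(deg);a=holes("wrist");b=holes("scene")
    save("mon_%.2f"%env.observe()["time_s"],np.hstack([cv2.resize(a,(400,300)),cv2.resize(b[200:420,260:480],(300,300))]))
if __name__=="__main__":
    import sys;run([float(x) for x in sys.argv[1:]])
E
python3 mon.py 7 8
```

```text
t 4.55 tilt 3.14 rad err 0.16 F [-1.2 -1.  -8.6] w 9.8
 to 7.0 [ 0.2 -6.1 -8.1]
 to 8.0 [  0.2  -7.7 -10.2]
wrist 1 [[-19, 18, 16]]
scene 2 [[-20, 18, 16], [-19, -18, 17]]
```

Call:
play_rows([
  [0, -0.0025, -0.0035, 0, 1],
  [0, -0.0025, -0.0035, 0, 1],
  [0, -0.0025, -0.0035, 0, 1],
  [0, 0, 0, 0, 1],
  [0, 0, 0, 0, 1],
])

```text
time_s: 5.28
eef_pos: [501.2, 140.6, 173.3]
orientation: [0.79, -0.613, -0.003, 0.01]
contact_force: [-0.2, 0.1, -8.6]
grip_width: 10.4
```

```bash
python3 mon.py 8 9 10
```

```text
t 5.28 tilt 8.4 rad err 0.48 F [-0.2  0.1 -8.6] w 10.4
 to 8.0 [0.  0.3 1.1]
 to 9.0 [ 0.1 -1.4 -0.9]
 to 10.0 [ 0.1 -3.1 -2.9]
wrist 3 [[-58, 18, 22], [-18, 18, 18], [-17, -19, 18]]
scene 2 [[-18, -18, 19], [-18, 18, 18]]
```

```bash
sed -i 's/bh>55)&(g<95)/bh>35)\&(g<90)/; s/mean()>95/mean()>75/' mon.py; python3 mon.py 10
```

```text
t 5.38 tilt 8.38 rad err 0.5 F [-0.5 -0.6 -7.4] w 9.9
 to 10.0 [ 0.1 -3.1 -3. ]
wrist 3 [[-58, 18, 22], [-18, 18, 18], [-17, -19, 18]]
scene 6 [[-101, -19, 22], [-100, 17, 23], [-59, -19, 22], [-59, 18, 22], [-19, 18, 18], [-18, -19, 18]]
```

Call:
play_rows([
  [0, -0.0015, -0.0018, 0, 1],
  [0, 0, 0, 0, 1],
  [0, 0, 0, 0, 1],
  [0, 0, 0, 0, 1],
])

```text
time_s: 5.98
eef_pos: [502.3, 140.8, 174.8]
orientation: [0.79, -0.613, -0.003, 0.011]
contact_force: [-1.2, -0.3, -8.2]
grip_width: 9.8
```

```bash
python3 mon.py 10 11
```

```text
t 5.97 tilt 9.1 rad err 0.54 F [-1.2 -0.3 -8.2] w 9.8
 to 10.0 [ 0.1 -1.9 -1.5]
 to 11.0 [ 0.1 -3.7 -3.4]
wrist 3 [[-58, 18, 23], [-17, -18, 18], [-17, 18, 18]]
scene 6 [[-101, 19, 24], [-100, -20, 24], [-58, -19, 23], [-58, 18, 23], [-19, 18, 19], [-18, -19, 19]]
```

All six nuts are tracked. I continue in steps of about 1°.

Call:
play_rows([
  [0, -0.0022, -0.0022, 0, 1],
  [0, 0, 0, 0, 1],
  [0, 0, 0, 0, 1],
  [0, 0, 0, 0, 1],
])

```text
time_s: 6.58
eef_pos: [503.9, 141.2, 176.6]
orientation: [0.79, -0.613, -0.004, 0.011]
contact_force: [-1.8, -1.2, -8.0]
grip_width: 10.0
```

```bash
python3 mon.py 11 12
```

```text
t 6.58 tilt 10.04 rad err 0.55 F [-1.8 -1.2 -8. ] w 10.0
 to 11.0 [ 0.1 -2.1 -1.5]
 to 12.0 [ 0.1 -3.9 -3.5]
wrist 3 [[-58, 18, 24], [-17, -20, 18], [-17, 18, 18]]
scene 6 [[-100, -19, 25], [-99, 19, 25], [-59, 18, 24], [-58, -19, 24], [-18, -18, 18], [-18, 18, 19]]
```

Call:
play_rows([
  [0, -0.0025, -0.0023, 0, 1],
  [0, 0, 0, 0, 1],
  [0, 0, 0, 0, 1],
  [0, 0, 0, 0, 1],
])

```text
time_s: 7.18
eef_pos: [505.6, 141.6, 178.6]
orientation: [0.79, -0.613, -0.004, 0.012]
contact_force: [-2.2, -0.2, -9.1]
grip_width: 10.0
```

```bash
python3 mon.py 12 13
```

```text
t 7.17 tilt 11.04 rad err 0.58 F [-2.2 -0.2 -9.1] w 10.0
 to 12.0 [ 0.1 -2.1 -1.5]
 to 13.0 [ 0.1 -3.9 -3.4]
wrist 4 [[-57, -19, 25], [-57, 18, 25], [-17, 18, 19], [-16, -19, 19]]
scene 6 [[-99, -19, 27], [-99, 19, 27], [-58, -19, 25], [-58, 18, 25], [-18, -19, 19], [-18, 19, 19]]
```

Call:
play_rows([
  [0, -0.0027, -0.0025, 0, 1],
  [0, 0, 0, 0, 1],
  [0, 0, 0, 0, 1],
  [0, 0, 0, 0, 1],
])

```text
time_s: 7.78
eef_pos: [509.2, 142.5, 182.8]
orientation: [0.79, -0.613, -0.003, 0.011]
contact_force: [-2.7, 0.1, -5.5]
grip_width: 10.1
```

```bash
python3 mon.py 13 14
```

```text
t 7.78 tilt 13.13 rad err 0.85 F [-2.7  0.1 -5.5] w 10.1
 to 13.0 [ 0.  -0.4  0.8]
 to 14.0 [ 0.1 -2.2 -1. ]
wrist 4 [[-56, -19, 26], [-56, 17, 27], [-16, -19, 19], [-16, 18, 19]]
scene 6 [[-99, -19, 30], [-98, 19, 30], [-57, 18, 27], [-56, -18, 27], [-17, -18, 20], [-17, 18, 20]]
```

Call:
play_rows([
  [0, -0.0023, -0.0018, 0, 1],
  [0, 0, 0, 0, 1],
  [0, 0, 0, 0, 1],
  [0, 0, 0, 0, 1],
])

```text
time_s: 8.38
eef_pos: [510.9, 142.9, 184.5]
orientation: [0.79, -0.613, -0.004, 0.012]
contact_force: [-2.9, -1.2, -6.3]
grip_width: 9.7
```

```bash
python3 mon.py 14 15
```

```text
t 8.38 tilt 14.06 rad err 0.89 F [-2.9 -1.2 -6.3] w 9.7
 to 14.0 [ 0.  -0.5  0.7]
 to 15.0 [ 0.1 -2.4 -1.1]
wrist 4 [[-55, -19, 27], [-55, 18, 28], [-15, -19, 19], [-15, 18, 19]]
scene 6 [[-98, -19, 32], [-98, 19, 32], [-57, 18, 28], [-56, -18, 28], [-16, -20, 20], [-16, 18, 20]]
```

Call:
play_rows([
  [0, -0.0026, -0.0018, 0, 1],
  [0, 0, 0, 0, 1],
  [0, 0, 0, 0, 1],
  [0, 0, 0, 0, 1],
])

```text
time_s: 8.98
eef_pos: [512.3, 143.2, 185.9]
orientation: [0.79, -0.613, -0.005, 0.013]
contact_force: [-4.4, -1.3, -4.7]
grip_width: 9.9
```

```bash
python3 mon.py 15 16
```

```text
t 8.97 tilt 14.83 rad err 0.93 F [-4.4 -1.3 -4.7] w 9.9
 to 15.0 [ 0.  -1.   0.3]
 to 16.0 [ 0.1 -2.9 -1.5]
wrist 4 [[-55, -19, 28], [-55, 18, 28], [-15, -19, 20], [-15, 19, 20]]
scene 6 [[-97, -18, 33], [-97, 19, 33], [-56, -18, 28], [-56, 19, 29], [-17, 18, 20], [-16, -20, 20]]
```

Call:
play_rows([
  [0, -0.003, -0.0017, 0, 1],
  [0, 0, 0, 0, 1],
  [0, 0, 0, 0, 1],
  [0, 0, 0, 0, 1],
])

```text
time_s: 9.57
eef_pos: [513.7, 143.5, 187.3]
orientation: [0.79, -0.613, -0.006, 0.015]
contact_force: [-4.3, -1.0, -5.4]
grip_width: 9.8
```

```bash
python3 mon.py 16 17
```

```text
t 9.57 tilt 15.59 rad err 0.94 F [-4.3 -1.  -5.4] w 9.8
 to 16.0 [ 0.  -1.4 -0.1]
 to 17.0 [ 0.1 -3.4 -1.9]
wrist 4 [[-55, 18, 29], [-54, -19, 29], [-15, -19, 20], [-15, 18, 20]]
scene 6 [[-96, -18, 34], [-96, 19, 35], [-56, 19, 29], [-55, -18, 29], [-16, -20, 20], [-16, 18, 20]]
```

Call:
play_rows([
  [0, -0.0033, -0.002, 0, 1],
  [0, 0, 0, 0, 1],
  [0, 0, 0, 0, 1],
  [0, 0, 0, 0, 1],
])

```text
time_s: 10.18
eef_pos: [515.3, 143.9, 188.9]
orientation: [0.79, -0.613, -0.007, 0.016]
contact_force: [-5.7, -0.9, -6.1]
grip_width: 10.1
```

```bash
python3 mon.py 17 18
```

```text
t 10.18 tilt 16.45 rad err 1.0 F [-5.7 -0.9 -6.1] w 10.1
 to 17.0 [ 0.  -1.8 -0.3]
 to 18.0 [ 0.1 -3.7 -2. ]
wrist 4 [[-55, 18, 30], [-54, -19, 30], [-15, -19, 20], [-14, 18, 20]]
scene 6 [[-97, 19, 36], [-96, -18, 36], [-57, -19, 30], [-55, 19, 30], [-16, 17, 21], [-15, -19, 20]]
```

Call:
play_rows([
  [0, -0.0035, -0.002, 0, 1],
  [0, 0, 0, 0, 1],
  [0, 0, 0, 0, 1],
  [0, 0, 0, 0, 1],
])

```text
time_s: 10.78
eef_pos: [519.2, 144.8, 192.6]
orientation: [0.79, -0.613, -0.006, 0.016]
contact_force: [-4.0, -0.7, -5.0]
grip_width: 9.5
```

```bash
python3 mon.py 18 19
```

```text
t 10.78 tilt 18.5 rad err 1.29 F [-4.  -0.7 -5. ] w 9.5
 to 18.0 [0.  0.1 1.8]
 to 19.0 [ 0.1 -1.9  0.1]
wrist 4 [[-53, -19, 32], [-53, 18, 32], [-14, -19, 21], [-14, 18, 21]]
scene 6 [[-95, 19, 40], [-94, -20, 39], [-54, -20, 32], [-54, 18, 32], [-15, -19, 21], [-14, 19, 21]]
```

Call:
play_rows([
  [0, -0.0025, -0.001, 0, 1],
  [0, 0, 0, 0, 1],
  [0, 0, 0, 0, 1],
  [0, 0, 0, 0, 1],
])

```text
time_s: 11.38
eef_pos: [520.7, 145.2, 194.0]
orientation: [0.79, -0.613, -0.007, 0.016]
contact_force: [-4.2, -1.6, -4.1]
grip_width: 10.0
```

```bash
python3 mon.py 19 20
```

```text
t 11.38 tilt 19.27 rad err 1.33 F [-4.2 -1.6 -4.1] w 10.0
 to 19.0 [ 0.  -0.3  1.5]
 to 20.0 [ 0.1 -2.3 -0.2]
wrist 4 [[-53, -19, 32], [-53, 18, 32], [-14, 18, 21], [-13, -19, 21]]
scene 6 [[-95, 19, 41], [-94, -19, 41], [-54, -19, 32], [-54, 18, 33], [-15, -18, 21], [-14, 18, 21]]
```

Call:
play_rows([
  [0, -0.003, -0.0015, 0, 1],
  [0, 0, 0, 0, 1],
  [0, 0, 0, 0, 1],
  [0, 0, 0, 0, 1],
])

```text
time_s: 11.98
eef_pos: [522.3, 145.6, 195.3]
orientation: [0.79, -0.613, -0.008, 0.018]
contact_force: [-5.2, -0.6, -4.4]
grip_width: 10.0
```

```bash
python3 mon.py 20 21
```

```text
t 11.97 tilt 20.06 rad err 1.37 F [-5.2 -0.6 -4.4] w 10.0
 to 20.0 [ 0.  -0.8  1.1]
 to 21.0 [ 0.1 -2.8 -0.5]
wrist 4 [[-52, -19, 33], [-52, 18, 33], [-8, -19, 19], [-8, 18, 19]]
scene 6 [[-94, 17, 42], [-93, -19, 42], [-54, -19, 34], [-53, 18, 34], [-7, -19, 19], [-7, 18, 19]]
```

The front nuts have started to slide at 20°, from −14 to −7 mm. I hold the tilt.

Call:
play_rows([
  [0, 0, 0, 0, 1],
  [0, 0, 0, 0, 1],
  [0, 0, 0, 0, 1],
  [0, 0, 0, 0, 1],
  [0, 0, 0, 0, 1],
])

```text
time_s: 12.7
eef_pos: [522.3, 145.6, 195.3]
orientation: [0.79, -0.613, -0.008, 0.018]
contact_force: [-4.1, -0.2, -4.8]
grip_width: 9.5
```

```bash
python3 mon.py 20 21
```

```text
t 12.7 tilt 20.05 rad err 1.38 F [-4.1 -0.2 -4.8] w 9.5
 to 20.0 [ 0.  -0.8  1.1]
 to 21.0 [ 0.1 -2.8 -0.5]
wrist 4 [[-52, -19, 33], [-52, 18, 33], [39, -19, -57], [41, 17, -58]]
scene 6 [[-94, 19, 42], [-93, -19, 42], [-53, -19, 33], [-53, 18, 33], [39, -18, -57], [40, 18, -57]]
```

Both front nuts now lie flat in the pan at (40, ±18, −57), and the other four have not moved. Now I lower the bin along the arc.

```bash
python3 -c "
from h import *
tilt_next([16,12,8,4,0])"
```

```text
t 12.8 tilt 20.05 rad err 1.38 F [-4.2 -0.3 -4.8] w 10.1
 to 16.0 [-0.2  7.   8.2]
 to 12.0 [-0.4 14.3 15.8]
 to 8.0 [-0.6 21.1 23.9]
 to 4.0 [-0.8 27.2 32.4]
 to 0.0 [-1.  32.8 41.4]
```

Call:
play_rows([
  [0, 0.0032, 0.003, 0, 1],
  [0, 0.0032, 0.003, 0, 1],
  [0, 0.0032, 0.003, 0, 1],
  [0, 0.0032, 0.0034, 0, 1],
  [0, 0, 0, 0, 1],
])

```text
time_s: 13.42
eef_pos: [511.3, 143.0, 185.3]
orientation: [0.79, -0.613, -0.005, 0.014]
contact_force: [-2.7, -1.2, -2.5]
grip_width: 9.9
```

```bash
python3 mon.py 12 8 4 2 0
```

```text
t 13.43 tilt 14.4 rad err 1.14 F [-2.7 -1.2 -2.5] w 9.9
 to 12.0 [-0.1  3.5  5.4]
 to 8.0 [-0.3 10.4 13.4]
 to 4.0 [-0.5 16.6 21.9]
 to 2.0 [-0.6 19.5 26.3]
 to 0.0 [-0.7 22.2 30.8]
wrist 4 [[-55, -19, 28], [-55, 18, 28], [36, -18, -57], [42, 18, -58]]
scene 6 [[-98, -19, 33], [-97, 19, 32], [-57, 19, 28], [-56, -18, 28], [40, -19, -58], [40, 18, -57]]
```

Call:
play_rows([
  [0, 0.0034, 0.0042, 0, 1],
  [0, 0.0034, 0.0042, 0, 1],
  [0, 0.0032, 0.0043, 0, 1],
  [0, 0.003, 0.0043, 0, 1],
  [0, 0, 0, 0, 1],
])

```text
time_s: 14.15
eef_pos: [499.5, 140.2, 171.5]
orientation: [0.79, -0.613, -0.004, 0.011]
contact_force: [-3.6, 0.3, -1.4]
grip_width: 9.8
```

```bash
python3 mon.py 4 2 0
```

```text
t 14.15 tilt 7.45 rad err 0.61 F [-3.6  0.3 -1.4] w 9.8
 to 4.0 [-0.1  4.9  7.7]
 to 2.0 [-0.2  7.8 12.1]
 to 0.0 [-0.3 10.6 16.6]
wrist 3 [[-58, 18, 21], [32, -18, -57], [42, 18, -58]]
scene 6 [[-100, -19, 21], [-100, 17, 21], [-59, -19, 21], [-58, 19, 21], [38, -18, -58], [40, 18, -57]]
```

Call:
play_rows([
  [0, 0.0027, 0.0042, 0, 1],
  [0, 0.0027, 0.0042, 0, 1],
  [0, 0.0026, 0.004, 0, 1],
  [0, 0.0013, 0.002, 0, 1],
  [0, 0, 0, 0, 1],
])

```text
time_s: 14.88
eef_pos: [490.4, 138.0, 158.0]
orientation: [0.79, -0.612, -0.004, 0.011]
contact_force: [-3.9, -0.6, 0.5]
grip_width: 9.9
```

```bash
python3 mon.py 1 0
```

```text
t 14.88 tilt 1.23 rad err 0.23 F [-3.9 -0.6  0.5] w 9.9
 to 1.0 [-0.   0.1  0.6]
 to 0.0 [-0.   1.5  2.9]
wrist 2 [[-1, -25, -1], [42, 14, -57]]
scene 6 [[-104, 18, 10], [-102, -18, 10], [-61, -18, 15], [-60, 19, 15], [38, -17, -57], [40, 18, -57]]
```

Call:
play_rows([
  [0, 0.0012, 0.002, 0, 1],
  [0, 0.0005, 0.001, 0, 1],
  [0, 0, 0, 0, 1],
])

```text
time_s: 15.35
eef_pos: [489.0, 137.6, 155.8]
orientation: [0.79, -0.612, -0.003, 0.01]
contact_force: [-5.3, -0.3, 0.8]
grip_width: 10.2
```

```bash
python3 mon.py 0
```

```text
t 15.35 tilt 0.23 rad err 0.18 F [-5.3 -0.3  0.8] w 10.2
 to 0.0 [-0.   0.2  0.6]
wrist 2 [[-1, -24, -2], [42, 12, -57]]
scene 6 [[-103, -18, 8], [-102, 19, 8], [-62, -19, 14], [-61, 17, 14], [40, -19, -57], [40, 18, -57]]
```

The bin is level to within 0.2°. I open gradually to half, then retreat straight up.

Call:
play_rows([
  [0, 0.0002, 0.0006, 0, 1],
  [0, 0, 0, 0, 0.6],
  [0, 0, 0, 0, 0.3],
  [0, 0, 0, 0, 0.1],
  [0, 0, 0, 0, 0.1],
])

```text
time_s: 16.08
eef_pos: [492.2, 138.2, 157.1]
orientation: [0.791, -0.612, -0.001, 0.008]
contact_force: [-0.9, -0.0, -0.2]
grip_width: 38.9
```

Call:
play_rows([
  [0, 0, -0.01, 0, 0.1],
  [0, 0, -0.03, 0, 0.1],
  [0, 0, -0.04, 0, 0.1],
  [0, 0, -0.04, 0, 0.1],
  [0, 0, 0, 0, 0.1],
])

```text
time_s: 16.7
eef_pos: [494.0, 139.2, 283.8]
orientation: [0.791, -0.612, 0.0, 0.007]
contact_force: [0.4, 0.6, -1.0]
grip_width: 38.5
```

Run:
```python
import mon
from h import *
mon.run([])
im,d,W=cloud("top");save("top_end",im)
B=W[285:330,225:310].reshape(-1,3);B=B[(B[:,2]>150)&(B[:,2]<180)];print("nut bar",B.mean(0).round(1))
W0=np.load("top0.npz")["W"]
f=lambda W:[w.mean(0).round(1) for w in [W[250:285,395:475].reshape(-1,3)] for w in [w[(w[:,2]>150)&(w[:,2]<180)]]]
print("bush bar",f(W0),f(W))
```

```text
t 16.7 tilt 27.55 rad err 91.09 F [ 0.4  0.6 -1. ] w 38.5
wrist 6 [[-102, -20, 8], [-102, 17, 8], [-61, -19, 13], [-61, 18, 13], [40, -18, -58], [41, 17, -58]]
scene 6 [[-103, -18, 8], [-102, 19, 8], [-62, -19, 14], [-60, 19, 14], [39, -17, -57], [40, 18, -57]]
nut bar [496.8 106.5 167.6]
bush bar [array([ 542.1, -129.7,  167.8])] [array([ 542.2, -129.5,  167.8])]
```

View pics/top_end.png

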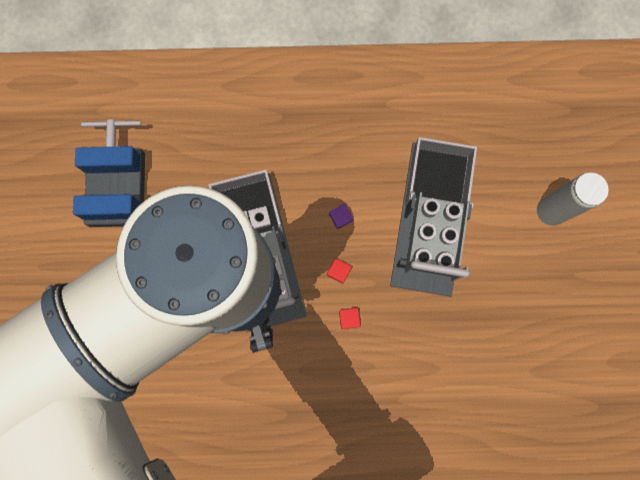

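The arm is clear and the bush bin hasn't moved. Both wrist and scene cameras put two nuts in the pan and four in the level bin. I hand in the job.

```bash
python3 -c "
from station import env
print(env.close_job())"
```

```text
the job is handed in; nothing more can be done
None
```

The job is done and handed in, at about 17 s on the robot's clock against the 45 s limit. No verdict was reported.

- **Lift:** I pinched the nut bin's bar from above and raised it, mostly in steps of about 1° with one or two of about 2°. The front nuts began to slide at about 20°.
- **Hold:** I held that tilt until both front nuts lay flat in the pan. The middle and back nuts did not move.
- **Lower and release:** I lowered the bin to within 0.2° of level, opened the fingers and backed straight up.

**Last checks:**
- The wrist and scene cameras agree: two nuts in the pan, and four in the bin at their starting places.
- The bush bin's bar is where it was, to within 0.2 mm.
- The highest force I read was about 9 N.
- In the last top view the arm hid most of the nut bin. Only the end of its bar was measured there, at its level height, so the full bar was not rechecked from above.

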